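Square up the leaning walnut plates in the glue-up jig

TASK

Three dark walnut plates lean in one of the two white corner jigs on the bench. Push them upright so the row stands tight together against that jig's aluminium backstop, and slide the row along it until all three plates are flush with the red side fence, square in the corner. Leave them standing there on the board.

Things in the scene. Friction and masses are not known exactly. Their poses are not given: they have to be found in the camera images.
- jig: Fixed corner jig of the dark plates (its twin holds pale ones). White board, top at z 12 mm, x -100 to 85, y -100 to 95 mm. Aluminium backstop at the +x end, full width, 50 mm high above the board, 15 thick, inner face at x = +60. Red side fence at the +y side, 25 mm high, x -75 to 60, inner face at y = +75. The -x and -y sides are open. Origin on the bench top, under the board; z up.
- walnut1_center (a point): Centre of the loose dark walnut plate nearest the backstop: 16 mm thick (own x), 90 wide (own y), 50 high (own z), about 48 g, slides easily (friction 0.28 to 0.42). At the start it leans about 20 degrees, top towards the backstop, foot out on the board towards the jig's -x side, face to face with its neighbour, its edge 18 to 40 mm short of the fence.
- walnut2_center (a point): Centre of the loose dark walnut plate in the middle of the row: 16 mm thick (own x), 90 wide (own y), 50 high (own z), about 48 g, slides easily (friction 0.28 to 0.42). At the start it leans about 20 degrees, top towards the backstop, foot out on the board towards the jig's -x side, face to face with its neighbour, its edge 18 to 40 mm short of the fence.
- walnut3_center (a point): Centre of the loose dark walnut plate outermost, farthest from the backstop: 16 mm thick (own x), 90 wide (own y), 50 high (own z), about 48 g, slides easily (friction 0.28 to 0.42). At the start it leans about 20 degrees, top towards the backstop, foot out on the board towards the jig's -x side, face to face with its neighbour, its edge 18 to 40 mm short of the fence.
Mind the look-alikes: they are no part of the job. What is shaped like the part that bears walnut2_center but blue or green is not meant.

How it is judged:
By the outcome, as a careful person would: the job done as asked, in the order asked, and still so for the second after the job is handed in, with the robot touching nothing.
It also fails if it takes over 42 s, if anything falls off the work surface, if the arm or the gripper's body presses on something with over 40 N, if the wrist force passes 120 N, or if a joint passes its speed limit or range.

ROBOT

A 6-joint arm with a two-finger parallel gripper is mounted at the origin on the work surface. World frame = base frame: x ahead of the robot, y to its left, z up, the work surface at z = 0. Lengths are in m, angles in rad, forces in N, time in s.
With the tool pointing down it reaches from about 0.3 to 0.775 m from the base axis. Payload 14.6 kg.
Tool frame: the origin (TCP) lies midway between the tips of the shut fingers; the grasp point (between the pads) lies 19 mm behind it; z points along the fingers, y is the line along which they close (so a half turn about z gives the same grasp; the last joint's range is limited). The gripper opens to 85 mm and grips with 20 to 120 N. Pads are 22 mm wide; open, the fingers measure 114 mm over their backs; the gripper's body (76 mm by 85 mm) begins 54 mm behind the grasp point. The pads swing forward as they close: fully open they stand 13 mm farther back than shut.
Start: joints at [1.198, 0.3, 1.521, -0, 1.321, -0.067], TCP at [0.166, 0.524, 0.231] pointing down, gripper open.
Joint ranges: [-3.03, 3.03], [-0.79, 2.21], [0.23, 2.52], [-1.04, 4.18], [0, 3.07], [-2.55, 2.55]. Speed limits (rad/s): [2.22, 2.22, 2.57, 3.14, 3.14, 3.14].

INTERFACE

Orientations are given as a unit quaternion [w, x, y, z].
In Python, from bench import bot gives the robot as it stands.
- The arm moves only by the tool servo_tool, never from a script. Its argument "targets" is a list of rows, each an object with "linear": the shift along the tool's x, y, z in mm, a list of three; "angular": the turn, a rotation vector about the tool's x, y, z in rad, a list of three; "grip": the closure, from 0 (fully open) to 1 (shut). A call has 1 to 20 rows; each row shifts and turns the commanded pose from where the row before left it, along the tool's axes as they then stand; what a row does not reach is not made up. A row lasts 1/12 s, in which the tool goes at most 41.7 mm and 7.16 degrees, less where a joint would pass 70% of its speed; a pose out of reach is approached as far as the arm can. A call with a gripper value outside its range is refused whole. The fingers move at their own pace and stop on an object; "squeeze" is the grip in N (left out, the last holds). Time passes only in rows, so rows that do not move let the fingers close. It gives the time, the measured TCP pose, the force, the opening and the grip force at its end, in the units of the state.
- bot.sense(): the state, without advancing time (a new reading comes with each control period).
- bot.read_camera(name): name is "side" or "top" or "wrist"; returns (picture, depth): 480x640x3 uint8, blue, green, red; 480x640 float32, m along the optical axis (not along the pixel's ray), 0 where there is no reading.
- bot.calibration(name): a dict with "fovy" (degrees; the focal length in pixels is half the picture's height over the tangent of half this angle, whatever the lens; pixels are square), "cx", "cy" (the principal point, pixels), "dist_coeffs" ([k1, k2, p1, p2, k3] as OpenCV has them; the pictures are not rectified), "R" (3x3) and "t" (3): a world point X has camera coordinates R X + t. Camera axes: x right, y down, z forward; pixel columns grow to the right and rows downward; lengths in m; the calibration is good to about 2 mm. A picture is of the moment at which its call begins: read the wrist's pose just before it. calibration takes no time and is no camera call; for the wrist camera it gives the pose at the moment of the call.
- bot.sign_off(): hands the job in; it is judged then, once.
Trained networks look in the newest picture that a camera, given by its name, has taken for a name from the list of things; names that differ only in an ending like _2 or _b are one class to them, and where a whole thing is asked for, a point or a joint stands for the part that bears it (a point fixed in the world has none). Each returns a list of dicts, best first, with "p" (0 to 1); they miss things now and then, are a little off and sometimes report something else, mostly with a low value. They report only what shows in the picture. A call takes as long as a camera call. They do not tell look-alikes from the thing itself.
- bot.outline_of(camera, query): "mask" (480x640 bool, what is visible of it) and "box" ([left, top, right, bottom] in pixels, round what is visible of it).
The state is a dict: "time_s": time; "joints": joint angles; "joint_velocities": joint speeds; "joint_torque": joint torques, N m; "tcp_pos": TCP position; "orientation": TCP orientation; "ft_force": force on the tool from outside, world axes, zero at the start; "wrist_torque": the same for the moment, N m; "finger_gap": opening from 0.0 (shut) to 1.0 (fully open); "gripper_force": force on a finger pad.
Only numpy, scipy, OpenCV 4.12 (cv2) and the standard library are available. Lean on these libraries where they do the work, as an engineer would, in place of code of your own. Each camera call takes 0.05 s, during which the arm holds its last target. There are 200 camera calls.

## Working session

There is one attempt and no reset: what is moved stays moved. The work goes in short steps, Python scripts to look and compute and a tool call to move; the robot and the scene stay as the last step left them, time stands still between calls to the robot, and variables do not carry over. Pictures are saved under pics/ and viewed, at most 10 in all, crops included, and the job is handed in when it is done.

Besides the shell and the picture viewer there is one more tool, called after "Emit:" as name([rows], argument=value, ...), one row to a line, values as JSON. servo_tool: Moves the arm, as the interface text tells. Its arguments: {"type":"object","properties":{"targets":{"type":"array","items":{"type":"object","properties":{"linear":{"type":"array","items":{"type":"number"}},"angular":{"type":"array","items":{"type":"number"}},"grip":{"type":"number"}}}},"squeeze":{"type":"number"}},"required":["targets"]}

```bash
mkdir -p pics; ls; cat > h.py <<'E'
import numpy as np, cv2
from bench import bot
def cloud(cam):
    im,d=bot.read_camera(cam); c=bot.calibration(cam)
    f=240/np.tan(np.radians(c["fovy"])/2)
    K=np.array([[f,0,c["cx"]],[0,f,c["cy"]],[0,0,1]])
    v,u=np.mgrid[:480,:640]
    n=cv2.undistortPoints(np.stack([u,v],-1).reshape(-1,1,2).astype(float),K,np.array(c["dist_coeffs"],float)).reshape(480,640,2)
    P=np.dstack([n[...,0]*d,n[...,1]*d,d])
    X=(P-np.array(c["t"]))@np.array(c["R"]); X[d==0]=np.nan
    return im,X
E
python3 - <<'E'
from h import *
print(bot.sense())
for c in("top","side"):
    im,X=cloud(c); cv2.imwrite(f"pics/{c}0.png",im); np.save(f"{c}0.npy",X)
    k=bot.calibration(c);print(c,-np.array(k["R"]).T@k["t"])
    for q in("jig","walnut2_center"):
        for o in bot.outline_of(c,q):
            p=X[o["mask"]];print(c,q,o["p"],o["box"],np.nanmedian(p,0).round(3))
E
```

```text
pics
{'time_s': 0.0, 'joints': array([ 1.19842832e+00,  3.00506900e-01,  1.52163692e+00, -5.40442319e-05,
        1.32071161e+00, -6.65820402e-02]), 'joint_velocities': array([ 0.00061597,  0.00160619,  0.00195042,  0.00060119,  0.00027583,
       -0.001299  ]), 'joint_torque': array([ 1.24634234e-04, -5.43497372e+01, -3.61796272e+01, -8.12607573e-05,
        3.96429226e-03,  8.83746196e-06]), 'tcp_pos': array([0.16548483, 0.52424259, 0.23067806]), 'orientation': array([-1.11915094e-04,  1.52291344e-01,  9.88335443e-01, -6.21942997e-04]), 'ft_force': array([ 0.22482135, -0.1821901 , -0.42375517]), 'wrist_torque': array([-0.01265389, -0.01641155,  0.00054132]), 'gripper_force': 0.0, 'finger_gap': 0.9987851855254017}
top [0.32222355 0.05955273 0.78634151]
top jig 0.93 [192.7, 129.5, 321.1, 260.3] [0.519 0.147 0.012]
top walnut2_center 0.96 [122.1, 216.5, 179.6, 264.9] [0.454 0.355 0.015]
top walnut2_center 0.81 [162.6, 284.2, 212.9, 340.9] [0.325 0.285 0.015]
top walnut2_center 0.68 [255.2, 286.7, 292.2, 340.5] [0.324 0.135 0.015]
top walnut2_center 0.58 [221.9, 167.3, 242.8, 218.2] [0.531 0.204 0.06 ]
side [0.25634538 0.53211943 0.71842467]
side jig 0.89 [134.2, 223.7, 316.9, 373.4] [0.516 0.167 0.013]
side walnut2_center 0.84 [331.3, 295.3, 398.3, 335.0] [0.324 0.141 0.016]
side walnut2_center 0.76 [183.9, 276.5, 250.3, 319.3] [0.522 0.207 0.061]
side walnut2_center 0.67 [178.0, 393.5, 260.7, 471.6] [0.453 0.361 0.016]
side walnut2_center 0.66 [296.5, 379.0, 372.8, 447.8] [0.325 0.29  0.017]
```

View pics/top0.png

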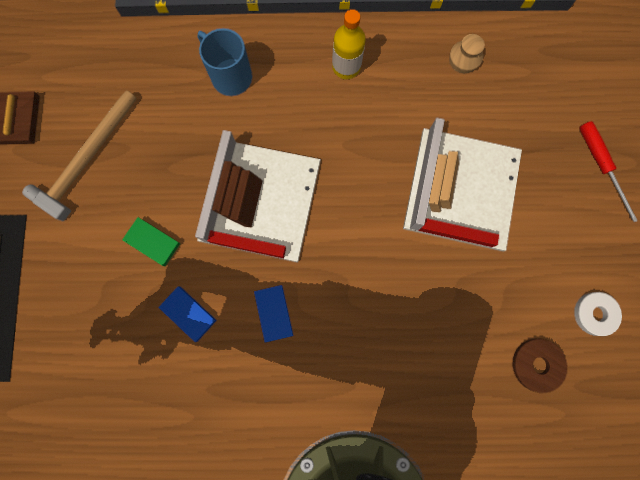

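View pics/side0.png

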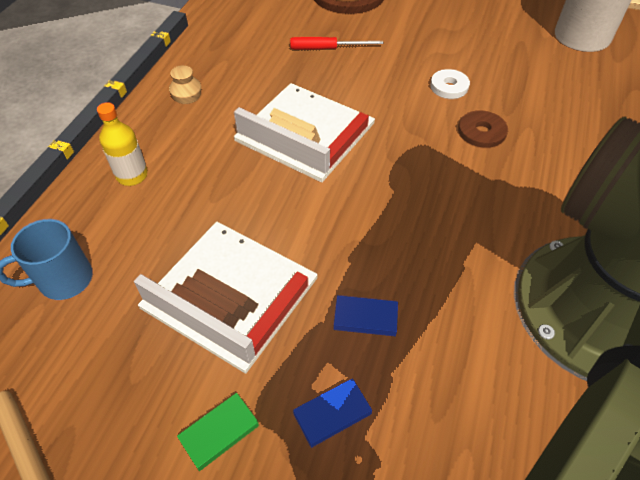

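The dark jig is at about (260,195) in the top view. Its backstop is on the left, towards world +y, and its red fence is at the bottom, towards the robot. The plates are at about (238,193). Next I fit the jig pose and measure the plates.

```bash
cat >> h.py <<'E'
def col(im):
    h=cv2.cvtColor(im,cv2.COLOR_BGR2HSV).astype(int); return h[...,0],h[...,1],h[...,2]
E
python3 - <<'E'
from h import *
from scipy.optimize import minimize
for c in("top","side"):
    im=cv2.imread(f"pics/{c}0.png");X=np.load(f"{c}0.npy");H,S,V=col(im)
    near=np.hypot(X[...,0]-.52,X[...,1]-.15)<.16
    z=X[...,2]
    red=near&((H<6)|(H>174))&(S>180)&(z>.033)&(z<.041)
    grey=near&(S<60)&(z>.056)&(z<.068)
    wh=near&(S<60)&(V>150)&(z>.006)&(z<.018)
    wal=near&(z>.018)&(S>60)&(V<110)&(H>6)&(H<25)
    for n,m in(("red",red),("grey",grey),("white",wh),("wal",wal)):
        P=X[m]; r=cv2.minAreaRect((P[:,:2]*1000).astype(np.float32)); print(c,n,m.sum(),np.round(P[:,2].mean(),4),[np.round(a,1) for a in r], np.round(cv2.boxPoints(r)).tolist())
    np.savez(f"{c}m.npz",wal=X[wal])
E
```

```text
top red 821 0.036 [array([444.8, 181.1]), array([133.7,  19.1]), np.float64(77.6)] [[421.0, 118.0], [440.0, 114.0], [469.0, 244.0], [450.0, 248.0]]
top grey 981 0.0606 [array([547. , 235.4]), array([ 15.9, 195. ]), np.float64(77.7)] [[450.0, 248.0], [641.0, 207.0], [644.0, 222.0], [453.0, 264.0]]
top white 5270 0.0109 [array([530.7, 161.9]), array([183.3, 194.8]), np.float64(77.4)] [[416.0, 94.0], [606.0, 51.0], [646.0, 230.0], [456.0, 273.0]]
top wal 2196 0.0536 [array([558.7, 192. ]), array([ 68.2, 153.3]), np.float64(77.4)] [[476.0, 175.0], [626.0, 142.0], [641.0, 209.0], [491.0, 242.0]]
side red 1133 0.0372 [array([444.4, 181.4]), array([132.3,  21.3]), np.float64(77.2)] [[419.0, 119.0], [440.0, 115.0], [469.0, 243.0], [449.0, 248.0]]
side grey 1593 0.062 [array([541. , 211.8]), array([ 65.9, 196.4]), np.float64(77.7)] [[438.0, 200.0], [630.0, 159.0], [644.0, 223.0], [452.0, 265.0]]
side white 7421 0.0123 [array([530.5, 162.8]), array([186.3, 197.9]), np.float64(77.7)] [[414.0, 93.0], [607.0, 51.0], [647.0, 233.0], [454.0, 275.0]]
side wal 418 0.043 [array([524.5, 194.2]), array([60.2, 86.4]), np.float64(69.5)] [[474.0, 181.0], [555.0, 151.0], [576.0, 207.0], [495.0, 238.0]]
```

```bash
cat >> h.py <<'E'
a=np.radians(77.6); O=np.array([.5301,.170]); EX=np.array([np.cos(a),np.sin(a)]); EY=np.array([-EX[1],EX[0]])
def jig(X): r=X[...,:2]-O; return np.dstack([r@EX*1000,r@EY*1000,X[...,2]*1000])
def rest(c,n):
    im,X=cloud(c); J=jig(X); 
    H,S,V=col(im); m=(V<110)&(S>60)&(H>3)&(H<25)&(J[...,0]>-60)&(J[...,0]<62)&(abs(J[...,1]+8)<90)&(J[...,2]>18)
    cv2.imwrite(n,cv2.resize(im[110:280,170:340],None,fx=3.5,fy=3.5,interpolation=cv2.INTER_CUBIC) if c=="top" else im)
    return J,m
def bins(J,m):
    P=J[m]
    for lo in range(-30,62,4):
        q=P[(P[:,0]>=lo)&(P[:,0]<lo+4)]
        if len(q)>5: print(lo,len(q),"y",q[:,1].min().round(1),q[:,1].max().round(1),"z",np.percentile(q[:,2],[10,90]).round(1))
E
python3 - <<'E'
from h import *
J,m=rest("top","pics/t1.png"); bins(J,m)
J,m=rest("side","pics/s1.png"); bins(J,m)
s=bot.sense();from scipy.spatial.transform import Rotation as R
w,x,y,z=s["orientation"];r=R.from_quat([x,y,z,w]).as_matrix();print(r.round(3)); print("tool y angle",np.degrees(np.arctan2(r[1,1],r[0,1])),jig(s["tcp_pos"][None,None]))
E
```

```text
-10 6 y 12.0 51.2 z [18.3 19.8]
-6 152 y -35.2 52.9 z [19.2 27.8]
-2 173 y -35.9 53.2 z [28.8 37.9]
2 184 y -35.4 53.8 z [38.9 48.7]
6 181 y -36.0 53.3 z [49.6 58.5]
10 150 y -36.3 53.2 z [58.3 63.9]
14 113 y -35.7 53.5 z [59.8 63.1]
18 111 y -35.6 53.4 z [58.5 61.5]
22 113 y -39.9 53.3 z [56.8 59.9]
26 162 y -39.6 49.0 z [57.2 63.9]
30 107 y -40.0 49.4 z [60.5 63.4]
34 107 y -39.3 49.1 z [58.6 61.8]
38 113 y -45.8 49.0 z [57.4 60.4]
42 148 y -45.0 48.6 z [56.4 62.5]
46 120 y -46.0 43.9 z [60.6 63.8]
50 117 y -45.7 76.0 z [59.4 62.5]
54 101 y -45.3 43.6 z [58.  60.8]
58 54 y -97.8 43.1 z [55.3 59.7]
-2 6 y 53.3 54.9 z [24.1 30.2]
2 16 y 53.4 54.6 z [22.8 40.1]
6 26 y 53.4 55.0 z [22.1 50.7]
10 27 y 49.8 54.5 z [29.  58.1]
14 34 y 48.9 54.7 z [27.8 57.3]
18 32 y 48.9 54.7 z [25.3 59.4]
22 37 y -33.1 54.2 z [23.1 56.4]
26 35 y -27.7 53.6 z [28.2 60.8]
30 27 y 44.2 50.3 z [27.9 57.2]
34 31 y 43.9 50.6 z [24.8 58. ]
38 37 y 43.6 51.2 z [25.1 57. ]
42 50 y -35.2 45.6 z [27.  64.5]
46 29 y -42.4 45.3 z [35.6 62.2]
50 21 y -41.5 45.8 z [41.7 62.9]
54 9 y 44.2 46.1 z [50.1 60.7]
[[-0.954  0.301 -0.   ]
 [ 0.301  0.954 -0.   ]
 [-0.    -0.    -1.   ]]
tool y angle 72.48199643791365 [[[267.89804263 432.15292148 231.19443994]]]
```

View pics/t1.png

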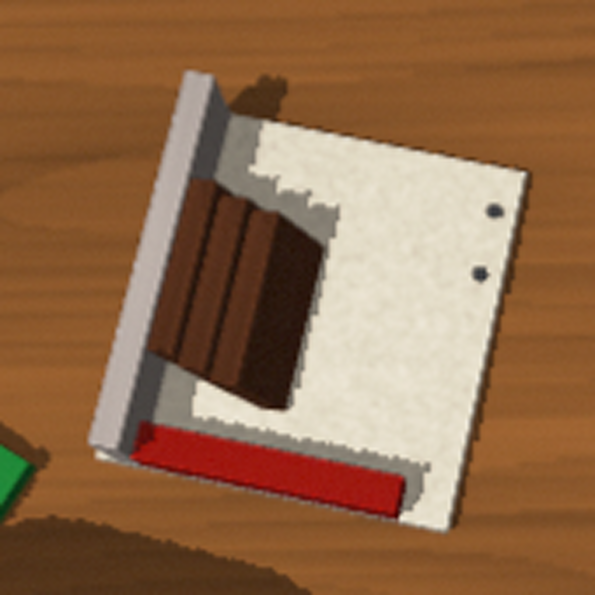

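The plates lean with staggered ends: y spans -36..53, -40..49 and -45..44 mm, and the outer foot is at x ≈ -9. All of that matches the description. Now I travel above the open -x side.

Emit:
servo_tool([
  {"linear": [-28.3,-17.1,0],"grip": 0.4},
  {"linear": [-28.3,-17.1,0],"grip": 0.4},
  {"linear": [-28.3,-17.1,0],"grip": 0.4},
  {"linear": [-28.3,-17.1,0],"grip": 0.4},
  {"linear": [-28.3,-17.1,0],"grip": 0.4},
  {"linear": [-28.3,-17.1,0],"grip": 0.4},
  {"linear": [-28.3,-17.1,0],"grip": 0.4},
  {"linear": [-28.3,-17.1,0],"grip": 0.4},
  {"linear": [-28.3,-17.1,0],"grip": 0.4},
  {"linear": [-28.3,-17.1,0],"grip": 0.4},
  {"linear": [-28.3,-17.1,0],"grip": 0.4},
  {"linear": [-28.3,-17.1,0],"grip": 0.4},
  {"linear": [-28.3,-17.1,0],"grip": 0.4},
  {"linear": [-28.3,-17.1,0],"grip": 0.4},
  {"linear": [-28.3,-17.1,0],"grip": 0.4},
  {"linear": [-28.3,-17.1,0],"grip": 0.4},
])

```text
invalid input
```

Emit:
servo_tool([
  {"angular": [0,0,0.12],"linear": [0,0,10],"grip": 0.4},
  {"angular": [0,0,0.12],"linear": [0,0,10],"grip": 0.4},
  {"angular": [0,0,0.12],"linear": [0,0,10],"grip": 0.4},
  {"angular": [0,0,0.12],"linear": [0,0,10],"grip": 0.4},
  {"angular": [0,0,0.12],"linear": [0,0,10],"grip": 0.4},
  {"angular": [0,0,0.12],"linear": [0,0,10],"grip": 0.4},
  {"angular": [0,0,0.12],"linear": [0,0,10],"grip": 0.4},
  {"angular": [0,0,0.12],"linear": [0,0,10],"grip": 0.4},
  {"angular": [0,0,0.12],"linear": [0,0,10],"grip": 0.4},
  {"angular": [0,0,0.12],"linear": [0,0,10],"grip": 0.4},
  {"angular": [0,0,0.12],"linear": [0,0,10],"grip": 0.4},
  {"angular": [0,0,0.12],"linear": [0,0,10],"grip": 0.4},
  {"angular": [0,0,0.042],"linear": [0,0,10],"grip": 0.4},
  {"linear": [0,0,0],"grip": 0.4},
])

```text
invalid input
```

```bash
cat >> h.py <<'E'
def st():
    from scipy.spatial.transform import Rotation as R
    s=bot.sense(); w,x,y,z=s["orientation"];r=R.from_quat([x,y,z,w]).as_matrix()
    F=s["ft_force"]
    print("t",s["time_s"],"jig",jig(s["tcp_pos"][None,None]).round(1).ravel(),"tooly in jig deg",round(np.degrees(np.arctan2(r[1,1],r[0,1]))-77.6,2),"tilt",r[2].round(3),"Fjig",[round(float(v),2) for v in(F[:2]@EX,F[:2]@EY,F[2])],"gap",s["finger_gap"])
E
python3 -c "
from h import *;st()
im,X=cloud('wrist');cv2.imwrite('pics/w1.png',im);J=jig(X)
k=bot.calibration('wrist');print(jig((-np.array(k['R']).T@k['t'])[None,None]))"
```

```text
t 0.4 jig [267.9 432.2 231.2] tooly in jig deg -5.12 tilt [-0. -0. -1.] Fjig [-0.2, -0.59, -0.15] gap 0.9978825692326013
[[[275.60280235 509.55472276 373.50374606]]]
```

View pics/w1.png

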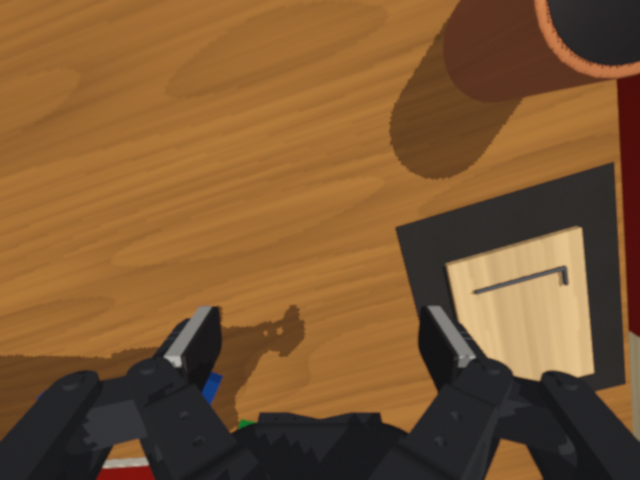

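The moves were refused, probably because every key has to be given. The wrist picture still shows the start position, with the fingers near (200,330) and (440,330). I'll resend with all keys.

Emit:
servo_tool([
  {"linear": [-28.3,-17.1,0],"angular": [0,0,0],"grip": 0.4},
  {"linear": [-28.3,-17.1,0],"angular": [0,0,0],"grip": 0.4},
  {"linear": [-28.3,-17.1,0],"angular": [0,0,0],"grip": 0.4},
  {"linear": [-28.3,-17.1,0],"angular": [0,0,0],"grip": 0.4},
  {"linear": [-28.3,-17.1,0],"angular": [0,0,0],"grip": 0.4},
  {"linear": [-28.3,-17.1,0],"angular": [0,0,0],"grip": 0.4},
  {"linear": [-28.3,-17.1,0],"angular": [0,0,0],"grip": 0.4},
  {"linear": [-28.3,-17.1,0],"angular": [0,0,0],"grip": 0.4},
  {"linear": [-28.3,-17.1,0],"angular": [0,0,0],"grip": 0.4},
  {"linear": [-28.3,-17.1,0],"angular": [0,0,0],"grip": 0.4},
  {"linear": [-28.3,-17.1,0],"angular": [0,0,0],"grip": 0.4},
  {"linear": [-28.3,-17.1,0],"angular": [0,0,0],"grip": 0.4},
  {"linear": [-28.3,-17.1,0],"angular": [0,0,0],"grip": 0.4},
  {"linear": [-28.3,-17.1,0],"angular": [0,0,0],"grip": 0.4},
  {"linear": [-28.3,-17.1,0],"angular": [0,0,0],"grip": 0.4},
  {"linear": [-28.3,-17.1,0],"angular": [0,0,0],"grip": 0.4},
])

```text
time_s: 1.78
tcp_pos: [0.5159, 0.1258, 0.2314]
orientation: [0.0, 0.152, 0.988, 0.0]
ft_force: [0.2, 0.9, 0.8]
finger_gap: 0.6
gripper_force: 0.0
```

Emit:
servo_tool([
  {"angular": [0,0,0.12],"linear": [0,0,10],"grip": 0.4},
  {"angular": [0,0,0.12],"linear": [0,0,10],"grip": 0.4},
  {"angular": [0,0,0.12],"linear": [0,0,10],"grip": 0.4},
  {"angular": [0,0,0.12],"linear": [0,0,10],"grip": 0.4},
  {"angular": [0,0,0.12],"linear": [0,0,10],"grip": 0.4},
  {"angular": [0,0,0.12],"linear": [0,0,10],"grip": 0.4},
  {"angular": [0,0,0.12],"linear": [0,0,10],"grip": 0.4},
  {"angular": [0,0,0.12],"linear": [0,0,10],"grip": 0.4},
  {"angular": [0,0,0.12],"linear": [0,0,10],"grip": 0.4},
  {"angular": [0,0,0.12],"linear": [0,0,10],"grip": 0.4},
  {"angular": [0,0,0.12],"linear": [0,0,10],"grip": 0.4},
  {"angular": [0,0,0.12],"linear": [0,0,10],"grip": 0.4},
  {"angular": [0,0,0.042],"linear": [0,0,10],"grip": 0.4},
  {"angular": [0,0,0],"linear": [0,0,0],"grip": 0.4},
])

```text
time_s: 2.95
tcp_pos: [0.5142, 0.1271, 0.0996]
orientation: [-0.001, 0.78, 0.626, -0.001]
ft_force: [-0.2, -0.4, 0.2]
finger_gap: 0.6
gripper_force: 0.0
```

```bash
python3 -c "
from h import *;st()
im,X=cloud('wrist');cv2.imwrite('pics/w2.png',im)"
```

```text
t 2.95 jig [-45.3   6.3  99.6] tooly in jig deg -90.15 tilt [-0.001 -0.003 -1.   ] Fjig [-0.39, 0.14, 0.24] gap 0.5995124815493577
```

View pics/w2.png

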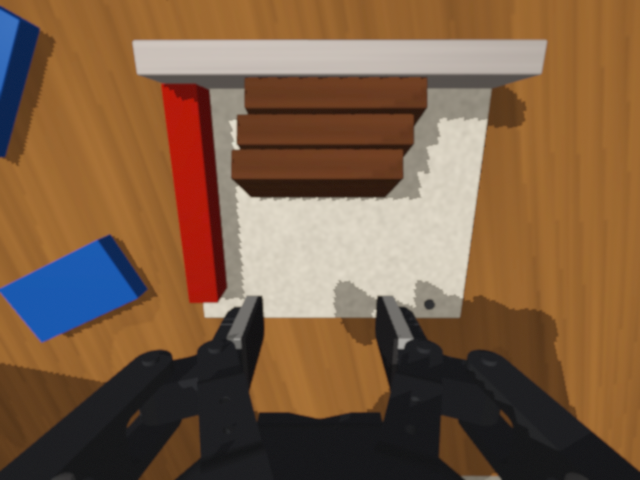

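The tool is square to the jig. The plates run from (232,150) to (427,110) below the backstop, and the fingers sit over the open side. I descend, then advance towards the feet.

Emit:
servo_tool([
  {"angular": [0,0,0],"linear": [0,0,20],"grip": 0.4},
  {"angular": [0,0,0],"linear": [0,0,20],"grip": 0.4},
  {"angular": [0,0,0],"linear": [0,0,20],"grip": 0.4},
  {"angular": [0,0,0],"linear": [0,0,15],"grip": 0.4},
  {"angular": [0,0,0],"linear": [0,0,9],"grip": 0.4},
  {"angular": [0,0,0],"linear": [8,0,0],"grip": 0.4},
  {"angular": [0,0,0],"linear": [8,0,0],"grip": 0.4},
  {"angular": [0,0,0],"linear": [4,0,0],"grip": 0.4},
  {"angular": [0,0,0],"linear": [3,0,0],"grip": 0.4},
  {"angular": [0,0,0],"linear": [3,0,0],"grip": 0.4},
  {"angular": [0,0,0],"linear": [3,0,0],"grip": 0.4},
  {"angular": [0,0,0],"linear": [3,0,0],"grip": 0.4},
  {"angular": [0,0,0],"linear": [0,0,0],"grip": 0.4},
])

```text
time_s: 4.08
tcp_pos: [0.522, 0.1589, 0.0175]
orientation: [0.0, 0.779, 0.627, 0.0]
ft_force: [0.3, 0.8, 0.2]
finger_gap: 0.602
gripper_force: 0.0
```

```bash
python3 -c "
from h import *;st()"
```

```text
t 4.0833 jig [-12.5   5.5  17.5] tooly in jig deg -90.01 tilt [ 0.  0. -1.] Fjig [0.83, -0.08, 0.25] gap 0.6022774168384035
```

Emit:
servo_tool([
  {"angular": [0,0,0],"linear": [2,0,0],"grip": 0.4},
  {"angular": [0,0,0],"linear": [2,0,0],"grip": 0.4},
  {"angular": [0,0,0],"linear": [2,0,0],"grip": 0.4},
  {"angular": [0,0,0],"linear": [2,0,0],"grip": 0.4},
  {"angular": [0,0,0],"linear": [2,0,0],"grip": 0.4},
  {"angular": [0,0,0],"linear": [1,0,0],"grip": 0.4},
  {"angular": [0,0,0],"linear": [1,0,0],"grip": 0.4},
  {"angular": [0,0,0],"linear": [0,0,0],"grip": 0.4},
])

```text
time_s: 4.75
tcp_pos: [0.5244, 0.1703, 0.0172]
orientation: [-0.0, 0.779, 0.626, -0.0]
ft_force: [-0.2, 0.5, -0.2]
finger_gap: 0.598
gripper_force: 0.0
```

```bash
python3 -c "
from h import *;st()
J,m=rest('top','pics/t2.png'); bins(J,m)"
```

```text
t 4.75 jig [-0.9  5.6 17.2] tooly in jig deg -90.03 tilt [-0. -0. -1.] Fjig [0.47, 0.32, -0.18] gap 0.5980569499896415
-26 7 y -43.5 60.4 z [270.8 325. ]
```

Top is occluded here, so I nudge on until a contact force shows.

Emit:
servo_tool([
  {"angular": [0,0,0],"linear": [1,0,0],"grip": 0.4},
  {"angular": [0,0,0],"linear": [1,0,0],"grip": 0.4},
  {"angular": [0,0,0],"linear": [0,0,0],"grip": 0.4},
])

```text
time_s: 5.05
tcp_pos: [0.5247, 0.1716, 0.0171]
orientation: [0.0, 0.78, 0.626, -0.001]
ft_force: [-1.9, -8.2, 0.9]
finger_gap: 0.597
gripper_force: 0.4
```

```bash
python3 -c "
from h import *;st()
J,m=rest('side','pics/s2.png'); bins(J,m)
J,m=rest('wrist','pics/w3.png'); bins(J,m)"
```

```text
t 5.05 jig [ 0.4  5.7 17.1] tooly in jig deg -90.05 tilt [-0.001 -0.001 -1.   ] Fjig [-8.42, 0.14, 0.9] gap 0.5971276203983127
-26 9 y 34.1 59.1 z [160.3 378.9]
-22 15 y 37.0 61.8 z [162.2 378.4]
-18 9 y 39.4 64.1 z [160.9 377.9]
-10 19 y -33.7 74.3 z [ 40.5 282.7]
-6 17 y -28.7 73.9 z [ 54.  183.8]
-2 6 y -25.6 68.7 z [ 33.9 287.4]
2 9 y -50.1 67.1 z [ 42.  358.4]
6 20 y -56.9 46.3 z [ 50.3 124.3]
10 69 y -59.3 78.4 z [ 61.6 119.7]
14 31 y -17.8 81.5 z [ 26.5 104.6]
18 11 y -15.4 54.9 z [21.6 59.2]
22 18 y -13.1 81.9 z [ 23.1 258.2]
26 40 y -10.8 75.2 z [22.  61.1]
30 16 y -10.4 50.6 z [ 24.2 232.7]
34 25 y -9.1 50.8 z [ 24.5 189.9]
38 25 y -6.9 58.4 z [ 23.5 260.1]
42 55 y -3.4 56.1 z [21.4 61.4]
46 25 y 34.3 49.6 z [ 34.5 238.7]
50 27 y 27.7 45.3 z [ 45.5 290.3]
54 21 y 0.2 44.9 z [ 55.3 290.1]
58 20 y 1.4 44.4 z [237.5 287.1]
-14 52 y -43.5 56.4 z [86.1 89.9]
-10 35 y -52.3 55.8 z [32.2 90.5]
-6 9 y -19.1 32.2 z [34.8 38.8]
-2 11 y -19.2 32.4 z [39.4 44.4]
2 14 y -19.4 32.2 z [45.6 50.4]
6 26 y -43.2 51.6 z [ 52.8 104. ]
10 530 y -59.8 68.6 z [ 61.2 105.9]
14 2883 y -56.9 65.8 z [61.4 62.8]
18 3005 y -36.2 53.7 z [61.2 62.6]
22 3084 y -36.0 53.7 z [61.1 62.5]
26 3106 y -38.9 53.6 z [60.9 62.4]
30 3261 y -39.9 51.5 z [61.3 62.8]
34 3386 y -40.3 49.3 z [61.2 62.7]
38 3521 y -40.1 49.2 z [61.1 62.6]
42 3593 y -44.2 49.2 z [60.8 62.4]
46 3750 y -45.2 44.1 z [61.3 62.8]
50 3873 y -45.3 43.7 z [61.1 62.7]
54 4065 y -45.4 75.1 z [61.  62.5]
58 3357 y -45.6 44.0 z [60.8 62.5]
```

View pics/w3.png

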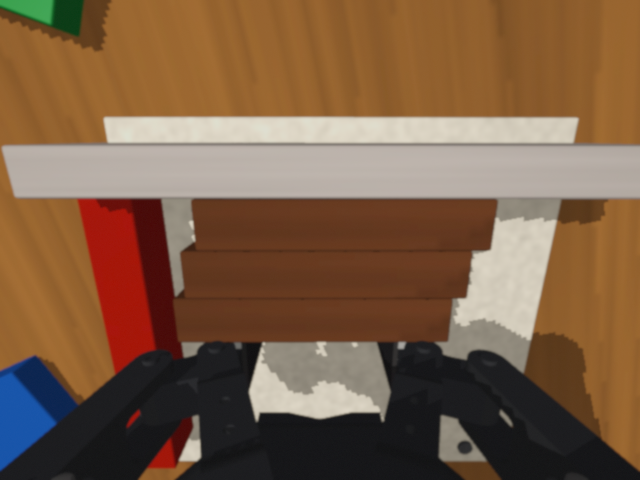

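The wrist view shows all three plates upright, rows 200–340, with tops flat at z ≈ 62 and no gaps; contact force is 8 N. I back off, lift and go to the -y end with the fingers nearly shut.

Emit:
servo_tool([
  {"angular": [0,0,0],"linear": [-2,0,0],"grip": 0.4},
  {"angular": [0,0,0],"linear": [-4,0,0],"grip": 0.4},
  {"angular": [0,0,0],"linear": [-10,0,0],"grip": 0.4},
  {"angular": [0,0,0],"linear": [-20,0,0],"grip": 0.4},
  {"angular": [0,0,0],"linear": [0,0,-20],"grip": 0.4},
  {"angular": [0,0,0],"linear": [0,0,-30],"grip": 0.4},
  {"angular": [0,0,0],"linear": [0,0,-35],"grip": 0.4},
  {"angular": [0,0,0],"linear": [0,20,0],"grip": 0.4},
  {"angular": [0,0,0],"linear": [20,25,0],"grip": 0.4},
  {"angular": [0,0,0],"linear": [25,25,0],"grip": 0.94},
  {"angular": [0,0,0],"linear": [27,18,0],"grip": 0.94},
  {"angular": [0,0,0],"linear": [0,0,0],"grip": 0.94},
])

```text
time_s: 6.15
tcp_pos: [0.621, 0.1905, 0.1018]
orientation: [0.0, 0.779, 0.627, 0.001]
ft_force: [-1.5, 0.2, -0.6]
finger_gap: 0.18
gripper_force: 0.0
```

Emit:
servo_tool([
  {"angular": [0,0,-0.12],"linear": [0,0,0],"grip": 0.94},
  {"angular": [0,0,-0.12],"linear": [0,0,0],"grip": 0.94},
  {"angular": [0,0,-0.12],"linear": [0,0,0],"grip": 0.94},
  {"angular": [0,0,-0.12],"linear": [0,0,0],"grip": 0.94},
  {"angular": [0,0,-0.12],"linear": [0,0,0],"grip": 0.94},
  {"angular": [0,0,-0.12],"linear": [0,0,0],"grip": 0.94},
  {"angular": [0,0,-0.12],"linear": [0,0,0],"grip": 0.94},
  {"angular": [0,0,-0.12],"linear": [0,0,0],"grip": 0.94},
  {"angular": [0,0,-0.12],"linear": [0,0,0],"grip": 0.94},
  {"angular": [0,0,-0.12],"linear": [0,0,0],"grip": 0.94},
  {"angular": [0,0,-0.12],"linear": [0,0,0],"grip": 0.94},
  {"angular": [0,0,-0.12],"linear": [0,0,0],"grip": 0.94},
  {"angular": [0,0,-0.12],"linear": [0,0,0],"grip": 0.94},
  {"angular": [0,0,-0.01],"linear": [0,0,0],"grip": 0.94},
  {"angular": [0,0,0],"linear": [0,0,0],"grip": 0.94},
])

```text
time_s: 7.4
tcp_pos: [0.6185, 0.1878, 0.1023]
orientation: [-0.0, 0.11, 0.994, 0.0]
ft_force: [-0.1, 0.3, 0.6]
finger_gap: 0.059
gripper_force: 0.0
```

```bash
python3 -c "
from h import *;st()
J,m=rest('wrist','pics/w4.png'); bins(J,m)"
```

```text
t 7.4 jig [ 36.4 -82.5 102.3] tooly in jig deg -0.25 tilt [ 0.  0. -1.] Fjig [0.29, 0.15, 0.62] gap 0.05948410227447745
-26 114 y -70.3 -68.0 z [186.5 193. ]
-22 77 y -70.3 -68.0 z [180.6 185.4]
-18 45 y -70.4 -68.4 z [174.7 179.4]
-14 40 y -70.4 -68.2 z [169.3 173.7]
-10 27 y -70.3 -68.6 z [164.  168.2]
-6 36 y -89.7 -68.8 z [157.2 162.3]
-2 45 y -89.7 -69.0 z [152.6 156.6]
2 67 y -89.3 -69.0 z [148.2 170.6]
6 20 y -74.1 -69.2 z [146.4 166.2]
10 705 y -74.5 53.0 z [60.7 62.5]
14 1539 y -75.4 53.3 z [60.8 62.5]
18 1579 y -75.2 53.6 z [60.8 62.7]
22 1541 y -75.1 53.5 z [60.8 62.6]
26 1524 y -75.0 53.4 z [60.6 62.5]
30 1586 y -93.5 49.4 z [60.8 62.8]
34 1716 y -92.9 49.1 z [ 60.9 122.6]
38 1681 y -93.5 49.0 z [ 60.9 123.6]
42 1542 y -93.9 48.9 z [60.5 62.4]
46 1452 y -75.1 43.8 z [60.8 62.6]
50 1558 y -75.5 43.9 z [60.8 62.8]
54 1486 y -75.4 44.3 z [60.8 62.6]
58 827 y -97.7 47.1 z [51.4 62.5]
```

View pics/w4.png

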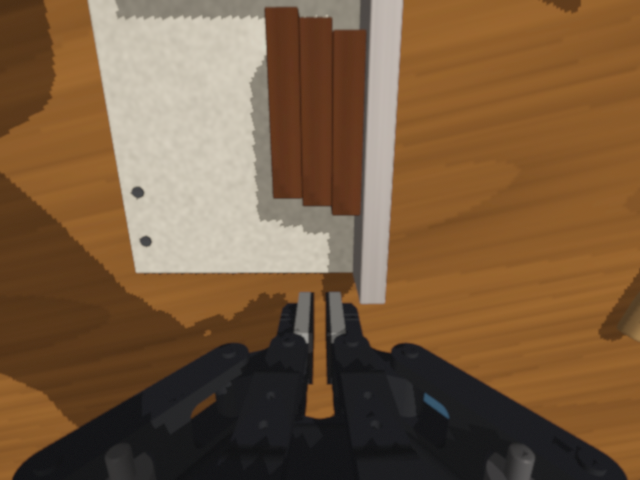

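The row is upright: plate ends are at about (285,197), (317,205) and (345,215), with the nearly shut fingers below it. Before descending I check how far the fingers reach towards the backstop.

```bash
python3 -c "
from h import *
im,X=cloud('wrist');J=jig(X)
for z in range(96,200,8):
    q=J[(J[...,2]>=z)&(J[...,2]<z+8)]
    if len(q)>5: print(z-102,len(q),'x',np.percentile(q[:,0],[1,99]).round(1)-36.4,'y',np.percentile(q[:,1],[1,99]).round(1)+82.5)"
```

```text
-6 37 x [-1.7  3.5] y [-5.9  4.5]
2 323 x [-14.   15.6] y [-9.1 12.4]
10 563 x [-14.9  16.8] y [ 7.1 12.5]
18 711 x [-14.9  16.8] y [ 2.4 12.5]
26 688 x [-14.9  16.9] y [-8.8 12.5]
34 1018 x [-17.9  19.9] y [-9.8 13.5]
42 2500 x [-32.2  34.5] y [-7.3 14.8]
50 6772 x [-37.8  39.9] y [-7.6 14.5]
58 5030 x [-43.4  45.6] y [-9.3 17.7]
66 8398 x [-48.6  50.9] y [-9.  18.5]
74 11574 x [-54.5  56.4] y [-6.9 18.6]
82 14681 x [-59.4  61.5] y [ 4.7 18.6]
90 6507 x [-59.7  61.5] y [11.  21.3]
```

Finger fronts are flush at 12 mm ahead of the TCP and span ±16 mm, so they meet all three plates. The linkage widens about 40 mm above the TCP, so I work at z ≈ 30 to clear the backstop.

Emit:
servo_tool([
  {"angular": [0,0,0],"linear": [0,0,25],"grip": 0.94},
  {"angular": [0,0,0],"linear": [0,0,25],"grip": 0.94},
  {"angular": [0,0,0],"linear": [0,0,15],"grip": 0.94},
  {"angular": [0,0,0],"linear": [0,0,7],"grip": 0.94},
  {"angular": [0,0,0],"linear": [8,0,0],"grip": 0.94},
  {"angular": [0,0,0],"linear": [8,0,0],"grip": 0.94},
  {"angular": [0,0,0],"linear": [4,0,0],"grip": 0.94},
  {"angular": [0,0,0],"linear": [3,0,0],"grip": 0.94},
  {"angular": [0,0,0],"linear": [3,0,0],"grip": 0.94},
  {"angular": [0,0,0],"linear": [3,0,0],"grip": 0.94},
  {"angular": [0,0,0],"linear": [3,0,0],"grip": 0.94},
  {"angular": [0,0,0],"linear": [3,0,0],"grip": 0.94},
  {"angular": [0,0,0],"linear": [3,0,0],"grip": 0.94},
  {"angular": [0,0,0],"linear": [3,0,0],"grip": 0.94},
  {"angular": [0,0,0],"linear": [0,0,0],"grip": 0.94},
])

```text
time_s: 8.75
tcp_pos: [0.5781, 0.1974, 0.0302]
orientation: [-0.0, 0.109, 0.994, -0.0]
ft_force: [-0.1, 1.0, -0.8]
finger_gap: 0.06
gripper_force: 0.0
```

```bash
python3 -c "
from h import *;st()
J,m=rest('wrist','pics/w5.png'); m&=(J[...,2]<66);bins(J,m)"
```

```text
t 8.75 jig [ 37.  -41.   30.2] tooly in jig deg -0.07 tilt [ 0. -0. -1.] Fjig [0.91, 0.35, -0.79] gap 0.05980302692222759
10 1752 y -33.0 56.5 z [60.8 62.4]
14 3227 y -33.5 56.5 z [60.9 62.5]
18 3241 y -32.9 56.9 z [60.9 62.5]
22 3224 y -33.7 56.6 z [60.9 62.5]
26 3275 y -33.7 60.7 z [60.5 62.4]
30 3343 y -29.1 60.8 z [60.9 62.5]
34 3302 y -46.4 60.7 z [60.9 62.5]
38 3395 y -45.8 60.7 z [60.9 62.5]
42 3241 y -28.9 60.6 z [54.1 62.3]
46 3351 y -33.6 60.7 z [60.9 62.5]
50 3323 y -33.8 60.5 z [60.9 62.5]
54 3347 y -29.4 60.9 z [60.9 62.5]
58 2114 y -33.7 81.4 z [60.5 62.4]
```

```bash
python3 -c "
import cv2;im=cv2.imread('pics/w5.png');cv2.imwrite('pics/w5c.png',im[100:480,150:500])"
```

```text
(no output)
```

View pics/w5c.png

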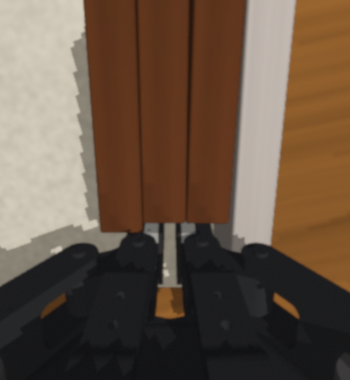

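The fingers push the two inner plates; the outer plate (left, end at crop row 232 against 222) lies just outside the narrow pads and lags 4 mm. I back off, open a little so the pads straddle both joints (x = 28 and 44), and push again.

Emit:
servo_tool([
  {"angular": [0,0,0],"linear": [-5,0,0],"grip": 0.94},
  {"angular": [0,0,0],"linear": [-7,-1,0],"grip": 0.94},
  {"angular": [0,0,0],"linear": [0,0,0],"grip": 0.84},
  {"angular": [0,0,0],"linear": [0,0,0],"grip": 0.84},
  {"angular": [0,0,0],"linear": [0,0,0],"grip": 0.84},
  {"angular": [0,0,0],"linear": [3,0,0],"grip": 0.84},
  {"angular": [0,0,0],"linear": [3,0,0],"grip": 0.84},
  {"angular": [0,0,0],"linear": [3,0,0],"grip": 0.84},
  {"angular": [0,0,0],"linear": [3,0,0],"grip": 0.84},
  {"angular": [0,0,0],"linear": [3,0,0],"grip": 0.84},
  {"angular": [0,0,0],"linear": [3,0,0],"grip": 0.84},
  {"angular": [0,0,0],"linear": [0,0,0],"grip": 0.84},
])

```text
time_s: 9.8
tcp_pos: [0.5719, 0.1977, 0.0303]
orientation: [-0.0, 0.109, 0.994, -0.0]
ft_force: [-0.6, 0.8, 0.3]
finger_gap: 0.16
gripper_force: 0.0
```

```bash
python3 -c "
from h import *;st()
J,m=rest('wrist','pics/w6.png'); m&=(J[...,2]<66);bins(J,m)"
```

```text
t 9.8 jig [ 36.1 -34.9  30.3] tooly in jig deg -0.06 tilt [ 0. -0. -1.] Fjig [0.61, 0.71, 0.27] gap 0.15969820066968884
2 9 y 74.9 75.4 z [21.5 23.3]
6 22 y 59.3 75.2 z [23.8 61. ]
10 2640 y -23.4 75.5 z [60.8 62.4]
14 3336 y -27.9 75.4 z [60.9 62.5]
18 3353 y -27.7 75.2 z [60.9 62.5]
22 3640 y -22.9 75.3 z [60.3 62.5]
26 2954 y -35.8 75.4 z [53.5 62.2]
30 3349 y -22.7 75.3 z [60.9 62.5]
34 3263 y -22.8 75.3 z [60.9 62.5]
38 3416 y -23.1 75.3 z [60.9 62.5]
42 3288 y -40.8 75.5 z [55.1 62.3]
46 3354 y -22.9 75.2 z [60.9 62.5]
50 3358 y -27.8 75.2 z [60.9 62.5]
54 3347 y -28.2 75.3 z [60.9 62.5]
58 2130 y -39.4 81.6 z [60.4 62.4]
```

All three ends now move together at y ≈ -23, with about 8 mm left to the fence.

Emit:
servo_tool([
  {"angular": [0,0,0],"linear": [2,0,0],"grip": 0.84},
  {"angular": [0,0,0],"linear": [2,0,0],"grip": 0.84},
  {"angular": [0,0,0],"linear": [2,0,0],"grip": 0.84},
  {"angular": [0,0,0],"linear": [1,0,0],"grip": 0.84},
  {"angular": [0,0,0],"linear": [1,0,0],"grip": 0.84},
  {"angular": [0,0,0],"linear": [0.5,0,0],"grip": 0.84},
  {"angular": [0,0,0],"linear": [0,0,0],"grip": 0.84},
])

```text
time_s: 10.43
tcp_pos: [0.5641, 0.1994, 0.0303]
orientation: [-0.0, 0.109, 0.994, -0.0]
ft_force: [-0.3, 0.4, -0.2]
finger_gap: 0.159
gripper_force: 0.0
```

```bash
python3 -c "
from h import *;st()"
```

```text
t 10.4333 jig [ 36.  -26.9  30.3] tooly in jig deg -0.08 tilt [ 0. -0. -1.] Fjig [0.35, 0.4, -0.18] gap 0.1590748455808604
```

Emit:
servo_tool([
  {"angular": [0,0,0],"linear": [0.7,0,0],"grip": 0.84},
  {"angular": [0,0,0],"linear": [0.5,0,0],"grip": 0.84},
  {"angular": [0,0,0],"linear": [0,0,0],"grip": 0.84},
])

```text
time_s: 10.68
tcp_pos: [0.5638, 0.1995, 0.0307]
orientation: [0.001, 0.109, 0.994, 0.0]
ft_force: [5.3, -1.5, 0.1]
finger_gap: 0.163
gripper_force: 2.8
```

```bash
python3 -c "
from h import *;st()"
```

```text
t 10.6833 jig [ 36.1 -26.5  30.7] tooly in jig deg -0.09 tilt [-0.002  0.001 -1.   ] Fjig [-0.28, -5.54, 0.07] gap 0.16344279441559387
```

Emit:
servo_tool([
  {"angular": [0,0,0],"linear": [0.7,0,0],"grip": 0.84},
  {"angular": [0,0,0],"linear": [0,0,0],"grip": 0.84},
  {"angular": [0,0,0],"linear": [-1,0,0],"grip": 0.84},
  {"angular": [0,0,0],"linear": [-2,0,0],"grip": 0.84},
  {"angular": [0,0,0],"linear": [-5,0,0],"grip": 0.84},
  {"angular": [0,0,0],"linear": [-15,0,0],"grip": 0.84},
  {"angular": [0,0,0],"linear": [-20,0,0],"grip": 0.84},
  {"angular": [0,0,0],"linear": [0,0,-25],"grip": 0.84},
  {"angular": [0,0,0],"linear": [0,0,-30],"grip": 0.84},
  {"angular": [0,0,0],"linear": [0,0,-30],"grip": 0.84},
  {"angular": [0,0,0],"linear": [0,0,-20],"grip": 0.84},
  {"angular": [0,0,0],"linear": [0,0,0],"grip": 0.84},
])

```text
time_s: 11.68
tcp_pos: [0.6061, 0.1909, 0.1402]
orientation: [0.003, 0.109, 0.994, 0.001]
ft_force: [1.2, 0.4, 0.4]
finger_gap: 0.16
gripper_force: 0.0
```

```bash
python3 -c "
from h import *;st()
J,m=rest('wrist','pics/w7.png'); m&=(J[...,2]<66)&(J[...,2]>57)&(J[...,1]>-55);bins(J,m)
J,m=rest('side','pics/s7.png'); m&=(J[...,2]<66)&(J[...,2]>57);bins(J,m)"
```

```text
t 11.6833 jig [ 36.7 -69.8 140.2] tooly in jig deg -0.08 tilt [-0.006  0.003 -1.   ] Fjig [0.67, -1.07, 0.4] gap 0.16007645131472617
6 199 y 15.9 74.8 z [58.3 60.2]
10 1015 y -13.7 75.3 z [58.4 60.3]
14 1092 y -13.7 75.5 z [58.5 60.2]
18 1071 y -13.9 75.5 z [58.4 60.2]
22 869 y -13.1 75.2 z [58.3 60.2]
26 749 y -13.1 75.2 z [58.2 60.2]
30 1082 y -13.1 75.7 z [58.4 60.2]
34 1072 y -13.2 76.0 z [58.4 60.2]
38 1094 y -13.1 75.9 z [58.3 60.2]
42 840 y -13.2 75.2 z [58.1 60. ]
46 1072 y -13.2 75.2 z [58.4 60.2]
50 1091 y -13.2 76.5 z [58.4 60.2]
54 1098 y -13.9 76.6 z [58.3 60.1]
58 523 y -13.7 75.6 z [58.3 60.1]
```

View pics/w7.png

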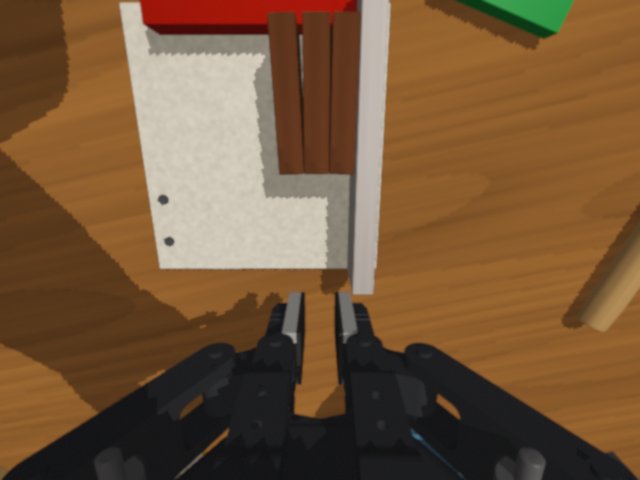

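All three plates stand flush at the red fence (row ≈12), but the outer plate is yawed slightly: a thin wedge is open at (299,40). I'll press the row square against the backstop once more with two spread fingers.

Emit:
servo_tool([
  {"angular": [0,0,0],"linear": [20,-14,0],"grip": 0.55},
  {"angular": [0,0,0],"linear": [25,-18,0],"grip": 0.55},
  {"angular": [0,0,0],"linear": [25,-18,0],"grip": 0.55},
  {"angular": [0,0,0],"linear": [25,-18,0],"grip": 0.55},
  {"angular": [0,0,0.12],"linear": [0,0,0],"grip": 0.55},
  {"angular": [0,0,0.12],"linear": [0,0,0],"grip": 0.55},
  {"angular": [0,0,0.12],"linear": [0,0,0],"grip": 0.55},
  {"angular": [0,0,0.12],"linear": [0,0,0],"grip": 0.55},
  {"angular": [0,0,0.12],"linear": [0,0,0],"grip": 0.55},
  {"angular": [0,0,0.12],"linear": [0,0,0],"grip": 0.55},
  {"angular": [0,0,0.12],"linear": [0,0,0],"grip": 0.55},
  {"angular": [0,0,0.12],"linear": [0,0,0],"grip": 0.55},
  {"angular": [0,0,0.12],"linear": [0,0,0],"grip": 0.55},
  {"angular": [0,0,0.12],"linear": [0,0,0],"grip": 0.55},
  {"angular": [0,0,0.12],"linear": [0,0,0],"grip": 0.55},
  {"angular": [0,0,0.12],"linear": [0,0,0],"grip": 0.55},
  {"angular": [0,0,0.12],"linear": [0,0,0],"grip": 0.55},
  {"angular": [0,0,0.01],"linear": [0,0,0],"grip": 0.55},
  {"angular": [0,0,0],"linear": [0,0,0],"grip": 0.55},
])

```text
time_s: 13.37
tcp_pos: [0.4965, 0.1446, 0.1343]
orientation: [-0.0, 0.779, 0.627, -0.001]
ft_force: [0.3, -0.2, 0.2]
finger_gap: 0.452
gripper_force: 0.0
```

```bash
python3 -c "
from h import *;st()"
```

```text
t 13.3667 jig [-32.1  27.4 134.3] tooly in jig deg -89.87 tilt [-0.001 -0.002 -1.   ] Fjig [-0.08, -0.36, 0.17] gap 0.45192852255748756
```

Emit:
servo_tool([
  {"angular": [0,0,0],"linear": [0,0,30],"grip": 0.55},
  {"angular": [0,0,0],"linear": [0,0,30],"grip": 0.55},
  {"angular": [0,0,0],"linear": [0,0,30],"grip": 0.55},
  {"angular": [0,0,0],"linear": [0,0,17],"grip": 0.55},
  {"angular": [0,0,0],"linear": [0,0,8],"grip": 0.55},
  {"angular": [0,0,0],"linear": [8,0,0],"grip": 0.55},
  {"angular": [0,0,0],"linear": [8,0,0],"grip": 0.55},
  {"angular": [0,0,0],"linear": [4,0,0],"grip": 0.55},
  {"angular": [0,0,0],"linear": [2,0,0],"grip": 0.55},
  {"angular": [0,0,0],"linear": [2,0,0],"grip": 0.55},
  {"angular": [0,0,0],"linear": [2,0,0],"grip": 0.55},
  {"angular": [0,0,0],"linear": [2,0,0],"grip": 0.55},
  {"angular": [0,0,0],"linear": [1,0,0],"grip": 0.55},
  {"angular": [0,0,0],"linear": [1,0,0],"grip": 0.55},
  {"angular": [0,0,0],"linear": [1,0,0],"grip": 0.55},
  {"angular": [0,0,0],"linear": [0,0,0],"grip": 0.55},
])

```text
time_s: 14.7
tcp_pos: [0.5036, 0.175, 0.0203]
orientation: [0.0, 0.78, 0.626, 0.0]
ft_force: [0.2, 0.8, -1.0]
finger_gap: 0.455
gripper_force: 0.0
```

```bash
python3 -c "
from h import *;st()"
```

```text
t 14.7 jig [-0.8 27.  20.3] tooly in jig deg -90.03 tilt [-0.  0. -1.] Fjig [0.8, -0.03, -0.98] gap 0.4554658937230666
```

Emit:
servo_tool([
  {"angular": [0,0,0],"linear": [0.8,0,0],"grip": 0.55},
  {"angular": [0,0,0],"linear": [0.6,0,0],"grip": 0.55},
  {"angular": [0,0,0],"linear": [0.5,0,0],"grip": 0.55},
  {"angular": [0,0,0],"linear": [0,0,0],"grip": 0.55},
])

```text
time_s: 15.03
tcp_pos: [0.5038, 0.1763, 0.0202]
orientation: [0.0, 0.78, 0.626, -0.0]
ft_force: [-0.9, -5.8, 1.5]
finger_gap: 0.449
gripper_force: 0.1
```

```bash
python3 -c "
from h import *;st()"
```

```text
t 15.0333 jig [ 0.5 27.  20.2] tooly in jig deg -90.05 tilt [-0.001 -0.    -1.   ] Fjig [-5.86, -0.39, 1.45] gap 0.44943048459526125
```

Contact is made at 6 N. I back straight off, lift and look.

Emit:
servo_tool([
  {"angular": [0,0,0],"linear": [-1,0,0],"grip": 0.55},
  {"angular": [0,0,0],"linear": [-2,0,0],"grip": 0.55},
  {"angular": [0,0,0],"linear": [-6,0,0],"grip": 0.55},
  {"angular": [0,0,0],"linear": [-15,0,0],"grip": 0.55},
  {"angular": [0,0,0],"linear": [-25,0,0],"grip": 0.55},
  {"angular": [0,0,0],"linear": [0,0,-25],"grip": 0.55},
  {"angular": [0,0,0],"linear": [0,0,-30],"grip": 0.55},
  {"angular": [0,0,0],"linear": [0,0,-30],"grip": 0.55},
  {"angular": [0,0,0],"linear": [0,0,-30],"grip": 0.55},
  {"angular": [0,0,0],"linear": [0,0,0],"grip": 0.55},
  {"angular": [0,0,0],"linear": [0,0,0],"grip": 0.55},
])

```text
time_s: 15.95
tcp_pos: [0.4939, 0.1288, 0.1366]
orientation: [0.001, 0.78, 0.626, 0.001]
ft_force: [-0.6, 0.2, -0.1]
finger_gap: 0.45
gripper_force: 0.0
```

```bash
python3 -c "
from h import *;st()
im,X=cloud('wrist');J=jig(X);H,S,V=col(im);m=(H>6)&(H<20)&(S>100)&(abs(J[...,2]-61)<4)
bins(J,m); cv2.imwrite('pics/w8.png',im)"
```

```text
t 15.95 jig [-48.   26.5 136.6] tooly in jig deg -90.04 tilt [ 0.001  0.003 -1.   ] Fjig [0.1, 0.61, -0.1] gap 0.44990971525135826
10 445 y -13.2 75.3 z [59.3 61. ]
14 983 y -13.1 75.8 z [59.2 61. ]
18 999 y -13.2 75.4 z [59.4 61. ]
22 919 y -13.3 75.6 z [59.2 61.1]
26 959 y -12.9 75.5 z [59.1 61. ]
30 1019 y -13.1 75.9 z [59.2 61. ]
34 1024 y -13.3 75.6 z [59.2 61.1]
38 1033 y -12.9 75.9 z [59.3 61. ]
42 936 y -13.4 75.7 z [58.7 60.9]
46 1112 y -13.0 75.5 z [59.2 61. ]
50 1056 y -13.2 75.7 z [59.2 61. ]
54 1142 y -13.5 75.7 z [59.2 61. ]
58 578 y -13.6 75.9 z [59.1 60.9]
```

View pics/w8.png

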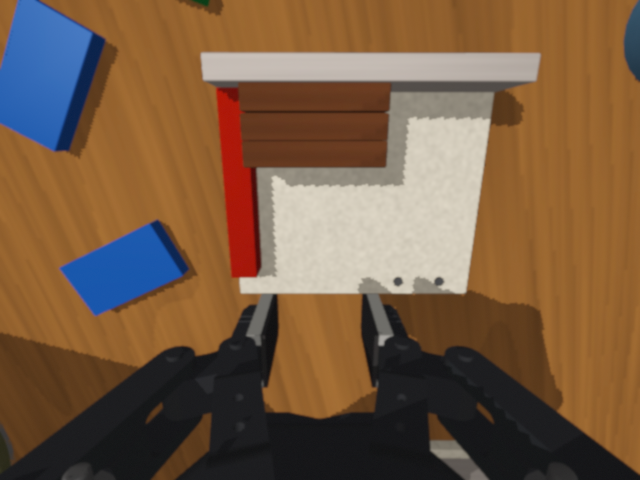

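The picture shows the row at (242–390, 82–167): tight, square, flush at the red fence and against the backstop, with the gripper clear. I hand it in.

```bash
python3 -c "
from bench import bot;print(bot.sign_off())"
```

```text
the job is handed in; nothing more can be done
None
```

The three walnut plates stand upright and tight against the backstop, flush with the red fence and square in the corner. I handed the job in at about 16 s with the gripper clear of everything; sign-off returned no verdict.

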